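# Prop and lower the flap of a fall-front tool cabinet

## Task

Open up the small fall-front tool cabinet for work: push its half-folded prop leg the rest of the way out until it bears firmly on the rubber-tipped stop, without forcing it, then swing the flap down by its ball knob, lowering it gently all the way until it rests on the leg, and let go. Do not let the flap drop, do not press it hard onto the leg, and leave the other things on the bench alone.

Things in the scene. Friction and masses are not known exactly. Their poses are not given: they have to be found in the camera images.
- cabinet: Bench-top tool cabinet of dark wood, fixed to the bench, 300 mm wide (y), 170 mm deep (x), 277 mm high; origin at the centre of its underside, z up, its front faces its own -x. Its front face is 85 mm in front of the origin. The upper part is closed by the upright flap, below which (up to 98 mm height) is a recessed plinth with the prop leg hinged to it.
- leg (a joint): Angle of the prop leg about its upright hinge pin, rad: 0 = folded flat along the plinth, pointing to the cabinet's +y; growing = out to the front (1.57 = straight out to the cabinet's -x). Starts half-folded at 0.65 to 1.0. Hinge friction about 0.22 N m: it stays where it is left. Its side meets the stop somewhere from 1.33 to 1.73, set differently every time and not measured: it must be felt.
- leg_hinge (a point): Point on the leg's upright hinge axis, 55 mm above the bench. In the cabinet's frame it lies 80 mm to the front (-x) and 60 mm to the -y side of the origin.
- leg_end (a point): Centre of the top of the leg's outer upright, 155 mm from the hinge axis, 105 mm above the bench. The leg is an open wooden frame like a little gate, 170 mm long, 18 mm thick, 5 to 105 mm above the bench; outer upright 30 mm wide, top rail 24 mm and bottom rail 28 mm high. The face to push is the one that looks to the plinth when folded. Push near the end, at most 25 N.
- stop: Stop of the leg: wooden cleat 112 x 30 x 40 mm high standing out from the plinth on the leg's -y side (origin under its centre, axes as the cabinet). A brass adjusting screw passes through it; its rubber tip (18 mm across, 22 mm above the bench) points to the cabinet's +y and catches the leg's bottom rail 80 mm from the hinge axis. How far it sticks out is not measured.
- flap (a joint): Angle of the flap about the level hinge at its lower edge, rad: 0 = upright, closed (starts at 0 to 0.06); growing = its upper edge comes forward (cabinet's -x) and down; 1.57 = level, lying on top of the swung-out leg; without the leg it droops to 1.85. 296 mm wide, 14 mm thick, 165 mm from hinge to upper edge, about 0.35 kg; hinge friction 0.10 N m: it drops if released half open.
- flap_hinge (a point): Middle of the flap's hinge axis (axis parallel to the cabinet's y), 112 mm above the bench, 92 mm in front of the cabinet's origin; half the flap's thickness on either side.
- knob_center (a point): Centre of the wooden ball knob, 28 mm across, on a 12 mm thick stem on the middle of the flap's upper edge; 197 mm from the hinge axis, in the plane of the flap, 32 mm beyond its edge. It can be pinched from above across the cabinet's y, and then turns between the finger pads as the flap comes down.
- mug: Bystander: white mug, 82 mm wide, 95 mm high; origin at the centre of its underside. Leave alone.
- offcut: Bystander: maple offcut 50 x 160 x 32 mm; origin at the centre of its underside. Leave alone.
- chisel: Bystander: chisel 240 mm long, 25 mm thick, lying on the bench along its x, handle to -x; origin on the bench, 130 mm from the handle's end. Leave alone.
- jar: Bystander: glass jar 60 mm wide, 70 mm high; origin at the centre of its underside. Leave alone.

How it is judged (in metres and radians):
On the way, in this order (a step that is already met when the one before it is completed fails the run):
1. the prop leg is pushed out and bears firmly on the stop screw (over 1.5 N at the stop), with the flap still up (contact force between leg and stop above 1.5 N and value of joint leg above 1.3 rad and value of joint flap below 0.6 rad), for 0.2 s.
2. the flap is down and rests on the leg (value of joint flap above 1.52 rad and contact force between flap and leg above 0.3 N), for 0.1 s.
At the end, for the whole second after the job is handed in: The prop leg is out and still bears on its stop (over 0.5 N between leg and stop), the flap lies level (1.52 to 1.62 rad) and at rest with its weight on the leg, and is released (all of step 2 and value of joint leg above 1.3 rad and contact force between leg and stop above 0.5 N and value of joint flap below 1.62 rad and velocity of joint flap below 0.05 rad/s); the robot touches nothing.
It fails at once if the leg is forced (over 25 N between the robot and the leg) (contact force between any of the fingers, the arm and leg above 25 N).
It fails at once if the flap drops or is slammed (faster than 2 rad/s) (velocity of joint flap above 2 rad/s).
It fails at once if the flap is pressed hard onto the leg (over 40 N) (contact force between flap and leg above 40 N).
It fails at once if the flap droops past level, with no leg under it (value of joint flap above 1.68 rad).
It fails at once if a bystander is moved by more than 20 mm (distance of any of mug, offcut, chisel, jar from where it was at the start of the episode above 0.02 m).
It also fails if it takes over 72 s, if anything falls off the work surface, if the arm or the gripper's body presses on something with over 40 N, if the wrist force passes 120 N, or if a joint passes its speed limit or range.

## Robot

A 7-joint arm with a two-finger parallel gripper is mounted at the origin on the work surface. World frame = base frame: x ahead of the robot, y to its left, z up, the work surface at z = 0. Lengths are in m, angles in degrees, forces in N, time in s.
With the tool pointing down it reaches from about 0.425 to 0.825 m from the base axis. Payload 3.6 kg.
Tool frame: the origin (TCP) lies midway between the tips of the shut fingers; the grasp point (between the pads) lies 19 mm behind it; z points along the fingers, y is the direction in which the jaws open and shut (so a half turn about z gives the same grasp; the last joint's range is limited). The gripper opens to 93 mm and grips with 3 to 60 N. Pads are 15 mm wide; open, the fingers measure 128 mm over their backs; the gripper's body (75 mm by 188 mm) begins 65 mm behind the grasp point.
Start: joints at [-69.127, 35.231, -0.722, 81.555, 0.464, 63.22, -2.315], TCP at [0.248, 0.601, 0.219] pointing down, gripper open.
Joint ranges: [-178.69, 178.69], [-17.37, 117.87], [-77.05, 75.6], [15.02, 138.74], [-78.02, 258.01], [0.78, 113.62], [-162.83, 162.83]. Speed limits (degrees/s): [159.86, 159.86, 180, 180, 180, 180, 180].

## Interface

Orientations are given as [roll, pitch, yaw] about the fixed x, y, z axes, in that order (R = Rz(yaw) Ry(pitch) Rx(roll)).
In Python, from plant import telemetry, capture, r gives the robot as it stands.
- The arm moves only by the tool jog_arm, never from a script. Its argument "rows" is one flat list of numbers, 7 for each row, row after row: the closure, from 0 (fully open) to 1 (shut), then the shift along the tool's x, y, z in m, then the turn, a rotation vector about the tool's x, y, z in rad. In form: [hand, dx, dy, dz, wx, wy, wz, hand, dx, dy, dz, wx, wy, wz, ...]. A call has 1 to 8 rows; each row shifts and turns the pose as measured when the row begins, along the tool's axes as they then stand; what a row does not reach is not made up. A row lasts 1/8 s, in which the tool goes at most 62.5 mm and 10.7 degrees, less where a joint would pass 70% of its speed; a pose out of reach is approached as far as the arm can. A call with a gripper value outside its range is refused whole. The fingers move at their own pace and stop on an object; "grip_force" is the grip in N (left out, the last holds). Time passes only in rows, so rows that do not move let the fingers close. It gives the time, the measured TCP pose, the force and the opening at its end, in the units of the state.
- telemetry.get_obs(): the state, without advancing time (a new reading comes with each control period).
- capture(name): name is "scene" or "side" or "wrist"; returns a dict with "img" (480x640x3 uint8, red, green, blue), "camera_matrix" (3x3 intrinsics, pixels), "rvec" (rotation vector, rad) and "tvec" (3), from world to camera coordinates, as OpenCV has them; the wrist camera has in their place "hand_eye" (4x4, takes a point from camera to tool coordinates, whose origin is the TCP and whose axes are the flange's). Camera axes: x right, y down, z forward; pixel columns grow to the right and rows downward; lengths in m; the calibration is good to about 2 mm. A picture is of the moment at which its call begins: read the wrist's pose just before it. There is no depth.
- r.finish_job(): hands the job in, once; it reports no verdict.
The state is a dict: "time": time; "joints": joint angles; "qd": joint speeds; "tau": joint torques, N m; "ee_pos": TCP position; "orientation": TCP orientation; "ft_force": force on the tool from outside, world axes, zero at the start; "wrist_torque": the same for the moment, N m; "gripper_width": finger opening in m.
Only numpy, scipy, OpenCV 4.12 (cv2) and the standard library are available. Lean on these libraries where they do the work, as an engineer would, in place of code of your own. Each camera call takes 0.05 s, during which the arm holds its last target.

## Working session

There is one attempt and no reset: what is moved stays moved. The work goes in short steps, Python scripts to look and compute and a tool call to move; the robot and the scene stay as the last step left them, time stands still between calls to the robot, and variables do not carry over. Pictures are saved under pics/ and viewed, and the job is handed in when it is done.

Besides the shell and the picture viewer there is one more tool, called after ">>>" in YAML: its name, and indented under it one key for each argument. jog_arm: Moves the arm, as the interface text tells. Its arguments: {"type":"object","properties":{"rows":{"type":"array"},"grip_force":{"type":"number"}},"required":["rows"]}

```bash
ls; mkdir -p pics
cat > h.py <<'E'
import numpy as np, cv2
from plant import telemetry, capture, r
def cam(c):
    R,_=cv2.Rodrigues(np.array(c["rvec"],float)); return np.array(c["camera_matrix"],float),R,np.array(c["tvec"],float).reshape(3)
def ray(c,uv):
    K,R,t=cam(c); d=R.T@np.linalg.inv(K)@np.array([uv[0],uv[1],1.]); return -R.T@t,d
def onz(c,uv,z):
    o,d=ray(c,uv); return o+d*(z-o[2])/d[2]
def proj(c,p):
    K,R,t=cam(c); q=K@(R@np.array(p,float)+t); return q[:2]/q[2]
def tri(c1,u1,c2,u2):
    o1,d1=ray(c1,u1);o2,d2=ray(c2,u2);A=np.stack([d1,-d2],1);s=np.linalg.lstsq(A,o2-o1,rcond=None)[0]
    a=o1+s[0]*d1;b=o2+s[1]*d2;return (a+b)/2,np.linalg.norm(a-b)
def save(n,c): cv2.imwrite(n,cv2.cvtColor(c["img"],cv2.COLOR_RGB2BGR))
E
python3 - <<'E'
from h import *
import pickle
print(telemetry.get_obs())
d={}
for n in("scene","side","wrist"):
    c=capture(n);d[n]=c;save(f"pics/{n}0.png",c)
    print({k:v for k,v in c.items() if k!="img"})
pickle.dump(d,open("c0.pkl","wb"))
E
```

```text
pics
{'time': 0.0, 'joints': array([-69.12608812,  35.28819634,  -0.72561707,  81.63875364,
         0.4665025 ,  63.22053951,  -2.31760918]), 'qd': array([ 0.04284678,  0.02767685,  0.12420123,  0.0017902 ,  0.10668872,
        0.0365283 , -0.03440274]), 'tau': array([-1.66212635e-05, -4.58942449e+01,  2.09030779e-01, -1.65736735e+01,
       -6.11515786e-02,  2.06316181e-02,  2.43047143e-04]), 'ee_pos': array([0.24729471, 0.60027473, 0.21750785]), 'orientation': array([-1.79855443e+02,  2.61031770e-03,  1.57612027e+02]), 'ft_force': array([0.36444923, 0.21405282, 0.82487674]), 'wrist_torque': array([-0.00314551,  0.00891485, -0.00240316]), 'gripper_width': 0.09278999400954309}
{'camera_matrix': array([[587.01793475,   0.        , 316.09647592],
       [  0.        , 587.01793475, 233.15062752],
       [  0.        ,   0.        ,   1.        ]]), 'rvec': array([ 2.10686055,  1.13488177, -0.4744792 ]), 'tvec': array([-0.27798523, -0.25133007,  1.64050285])}
{'camera_matrix': array([[557.2153841 ,   0.        , 324.34170473],
       [  0.        , 557.2153841 , 243.19692881],
       [  0.        ,   0.        ,   1.        ]]), 'rvec': array([ 2.57374323, -1.18083173,  0.1834535 ]), 'tvec': array([-0.4620183 ,  0.4366656 ,  1.25583884])}
{'camera_matrix': array([[367.85138815,   0.        , 315.09554218],
       [  0.        , 367.85138815, 234.55989428],
       [  0.        ,   0.        ,   1.        ]]), 'hand_eye': array([[ 4.73965566e-04, -9.63158918e-01, -2.68932471e-01,
         7.47715199e-02],
       [ 9.99999349e-01,  1.77460633e-04,  1.12683480e-03,
        -1.14737305e-03],
       [-1.03759606e-03, -2.68932830e-01,  9.63158376e-01,
        -1.66130970e-01],
       [ 0.00000000e+00,  0.00000000e+00,  0.00000000e+00,
         1.00000000e+00]])}
```

View pics/scene0.png

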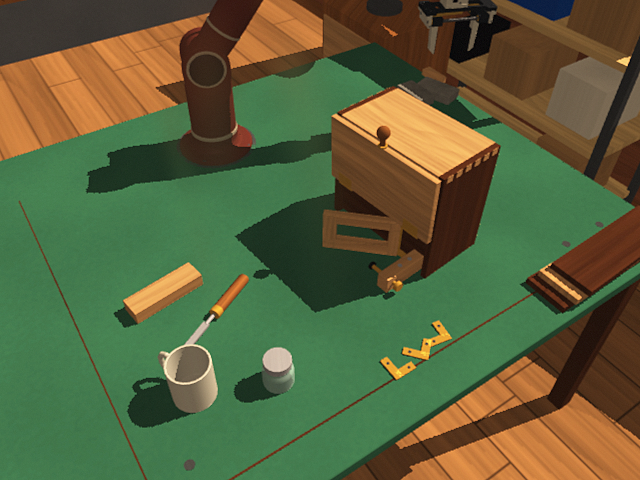

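View pics/side0.png

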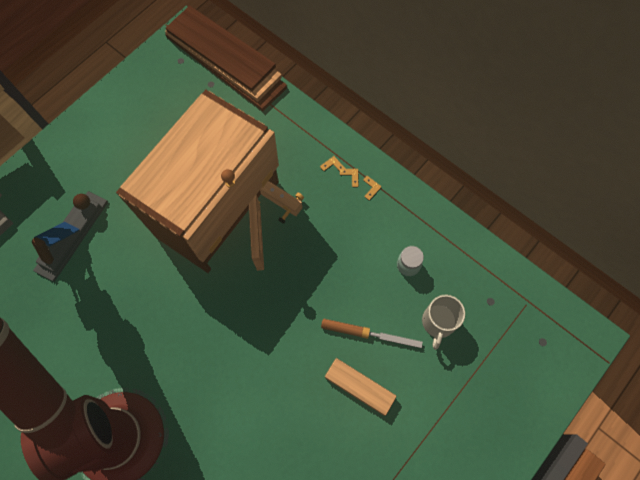

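View pics/wrist0.png

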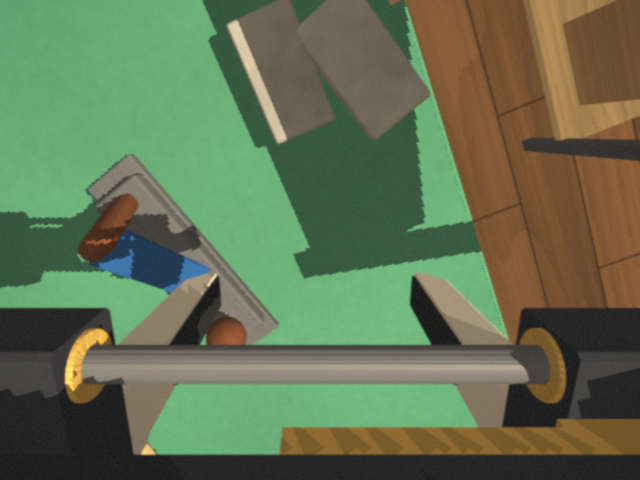

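The scene and side views both show the cabinet, with the knob at (383,131) in scene and (228,177) in side. The leg is half out and the stop cleat is to its right. I'll zoom in for corners.

Run:
```python
from h import *
import pickle
d=pickle.load(open("c0.pkl","rb"))
for n,(x,y,w,h) in {"scene":(310,75,200,225),"side":(105,80,220,200)}.items():
    im=cv2.cvtColor(d[n]["img"],cv2.COLOR_RGB2BGR)[y:y+h,x:x+w]
    im=cv2.resize(im,None,fx=2.65,fy=2.65,interpolation=cv2.INTER_CUBIC)
    for k in range(0,w,20): cv2.putText(im,str(x+k),(int(k*2.65),8),0,.3,(255,255,255),1);cv2.line(im,(int(k*2.65),10),(int(k*2.65),14),(255,255,255),1)
    for k in range(0,h,20): cv2.putText(im,str(y+k),(0,int(k*2.65)+3),0,.3,(255,255,255),1)
    cv2.imwrite(f"pics/{n}z.png",im)
```

```text
(no output)
```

View pics/scenez.png

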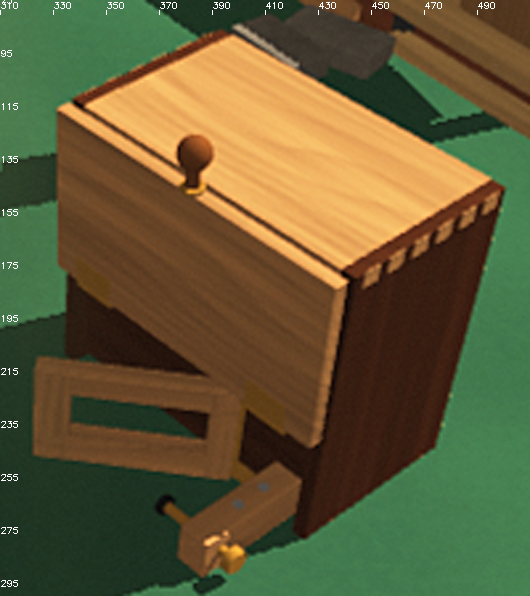

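View pics/sidez.png

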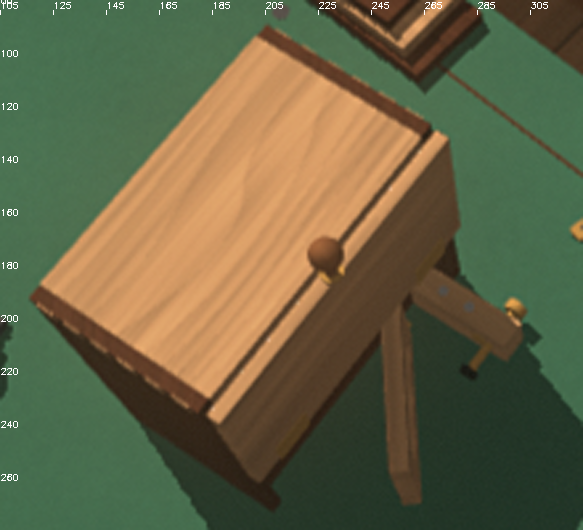

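```bash
cat > m.py <<'E'
from h import *
import pickle
from scipy.optimize import least_squares
d=pickle.load(open("c0.pkl","rb"))
z=2.65
S=lambda a,b:(310+a/z,75+b/z); D=lambda a,b:(105+a/z,80+b/z)
# local pts
obs=[("scene",S(352,274),(-.085,-.15,.277)),("scene",S(502,187),(.085,-.15,.277)),("scene",S(78,101),(-.085,.15,.277)),("scene",S(228,30),(.085,.15,.277)),
("scene",S(303,538),(-.085,-.15,0)),("scene",S(437,447),(.085,-.15,0)),
("side",D(265,28),(.085,-.15,.277)),("side",D(430,126),(-.085,-.15,.277)),("side",D(33,295),(.085,.15,.277)),("side",D(205,410),(-.085,.15,.277))]
def W(p,l): c,s=np.cos(p[2]),np.sin(p[2]); return np.array([p[0]+c*l[0]-s*l[1],p[1]+s*l[0]+c*l[1],l[2]])
f=lambda p:np.concatenate([proj(d[c],W(p,l))-uv for c,uv,l in obs])
b=None
for y0 in np.arange(-3,3,.7):
    q=least_squares(f,[.5,.2,y0]); 
    if b is None or q.cost<b.cost:b=q
p=b.x
if __name__=="__main__":
    print(p,np.degrees(p[2])); print(np.round(f(p).reshape(-1,2),1))
    k,e=tri(d["scene"],S(195,153),d["side"],D(325,254));
    R=np.array([[np.cos(p[2]),np.sin(p[2])],[-np.sin(p[2]),np.cos(p[2])]])
    print("knob",k,e,"local",R@(k[:2]-p[:2]))
    for n,u in(("side",D(388,470)),("side",D(405,472)),("scene",S(37,357))):
        w=onz(d[n],u,.105);print(n,w,"local",R@(w[:2]-p[:2]))
    print("legTop/hinge W",W(p,(-.08,-.06,.055)),"rubber tip",[ (w:=onz(d[n],u,.022),R@(w[:2]-p[:2])) for n,u in(("side",D(465,372)),("scene",S(166,505)))])
    k,e=tri(d["scene"],S(166,505),d["side"],D(468,372));print("tip",k,e,R@(k[:2]-p[:2]))
    im=d["side"]
    for n,zz,uvs in(("side",.0,[(410,260),(443,317),(322,324),(423,346),(362,387),(300,210)]),):
        for u in uvs: print(u,onz(im,u,zz).round(3))
E
python3 m.py
```

```text
[0.54420473 0.21904455 1.68313545] 96.43655780865534
[[ 1.2  1.8]
 [ 1.5  0.2]
 [-2.4 -1.3]
 [-2.8 -0.7]
 [-0.1  1.2]
 [-0.7  0.2]
 [ 1.1 -2.4]
 [ 1.1 -1.4]
 [-1.6  0.2]
 [-2.5  0.4]]
knob [0.55434885 0.1222175  0.3075345 ] 0.0011147935007722039 local [-0.0973539   0.00077442]
side [0.48849162 0.03128495 0.105     ] local [-0.18033047  0.07641034]
side [0.49677141 0.01884401 0.105     ] local [-0.19362118  0.0695774 ]
scene [0.49106103 0.02862751 0.105     ] local [-0.1832592   0.07415503]
legTop/hinge W [0.61279476 0.146275   0.055     ] rubber tip [(array([0.61872796, 0.06887652, 0.022     ]), array([-0.15757573, -0.05721919])), (array([0.62416466, 0.06816942, 0.022     ]), array([-0.15888785, -0.06254236]))]
tip [0.62178977 0.06896903 0.01864368] 0.0023140193927308583 [-0.15782705 -0.06027207]
(410, 260) [ 0.755 -0.24   0.   ]
(443, 317) [ 0.694 -0.388  0.   ]
(322, 324) [ 0.492 -0.179  0.   ]
(423, 346) [ 0.608 -0.393  0.   ]
(362, 387) [ 0.441 -0.344  0.   ]
(300, 210) [0.678 0.057 0.   ]
```

```bash
cat > t.py <<'E'
from h import *
from m import p,W
from scipy.spatial.transform import Rotation as Ro
c,s=np.cos(p[2]),np.sin(p[2]); RC=np.array([[c,-s,0],[s,c,0],[0,0,1]])
def toL(w): return RC.T@(np.array(w)-[p[0],p[1],0])
def st(show=True):
    o=telemetry.get_obs(); P=np.array(o["ee_pos"]); R=Ro.from_euler("xyz",o["orientation"],degrees=True)
    if show: print("t",o["time"],"W",P.round(4),"L",toL(P).round(4),"rpy",np.round(o["orientation"],1),"w",round(o["gripper_width"],4),"F_L",(RC.T@o["ft_force"]).round(2),"j",np.round(o["joints"],0))
    return P,R
def go(local,Rt=None):
    P,R=st(False); 
    if Rt is not None: print("rotvec",(R.inv()*Rt).as_rotvec().round(3))
    print("shift tool",R.inv().apply(W(p,local)-P).round(4))
def Rcab(tilt):  # tool x toward cabinet, y along cab -y, tilt deg: top leans away from cabinet
    B=Ro.from_matrix(RC@np.array([[1,0,0],[0,-1,0],[0,0,-1.]]))
    return Ro.from_rotvec(RC[:,1]*np.radians(-tilt))*B
E
python3 - <<'E'
from t import *
st(); R=Rcab(25); print(R.as_euler("xyz",True), "tool back dir local",RC.T@R.apply([0,0,-1]),"cam",RC.T@R.apply([.075,0,-.166]))
go((-.25,.12,.40),R)
E
```

```text
t 0.15 W [0.2474 0.6005 0.2178] L [0.4123 0.2522 0.2178] rpy [-179.9    0.   157.6] w 0.093 F_L [-0.19  0.07 -0.41] j [-69.  35.  -1.  82.   0.  63.  -2.]
[180.         -25.          96.43655781] tool back dir local [-4.22618262e-01  1.38777878e-17  9.06307787e-01] cam [-2.18154742e-03  7.99599102e-18  1.82143462e-01]
rotvec [-0.235  0.395  1.05 ]
shift tool [-0.4351 -0.5169 -0.1812]
```

>>> jog_arm:
  rows: [1, 0, 0, -0.05, 0, 0, 0, 1, 0, 0, -0.05, 0, 0, 0, 1, 0, 0, -0.05, 0, 0, 0, 1, 0, 0, -0.05, 0, 0, 0]

```text
time: 0.65
ee_pos: [0.2466, 0.5986, 0.4158]
orientation: [-178.9, 0.0, 157.6]
ft_force: [-0.3, 1.0, -0.3]
gripper_width: 0.0581
```

>>> jog_arm:
  rows: [1, 0, 0, 0, 0, 0, 0.178, 1, 0, 0, 0, 0, 0, 0.178, 1, 0, 0, 0, 0, 0, 0.178, 1, 0, 0, 0, 0, 0, 0.178, 1, 0, 0, 0, 0, 0, 0.178, 1, 0, 0, 0, 0, 0, 0.178]

```text
time: 1.4
ee_pos: [0.2467, 0.5993, 0.4191]
orientation: [-179.6, 0.6, 94.4]
ft_force: [0.3, 0.1, 0.2]
gripper_width: 0.0016
```

Run:
```python
from t import *
st(); go((-.25,.12,.40),Rcab(0))
```

```text
t 1.4 W [0.2467 0.5993 0.4191] L [0.4112 0.253  0.4191] rpy [-179.6    0.6   94.4] w 0.0016 F_L [ 0.09 -0.3   0.22] j [-76.  31.  14.  58.  -7.  92. -60.]
rotvec [-0.007  0.011 -0.035]
shift tool [-0.6559  0.1561  0.0254]
```

>>> jog_arm:
  rows: [1, -0.05, 0.012, 0, 0, 0, 0, 1, -0.05, 0.012, 0, 0, 0, 0, 1, -0.05, 0.012, 0, 0, 0, 0, 1, -0.05, 0.012, 0, 0, 0, 0, 1, -0.05, 0.012, 0, 0, 0, 0, 1, -0.05, 0.012, 0, 0, 0, 0, 1, -0.05, 0.012, 0, 0, 0, 0]

```text
time: 2.28
ee_pos: [0.3579, 0.2493, 0.4179]
orientation: [-179.4, 1.0, 94.9]
ft_force: [-0.3, -0.2, -0.2]
gripper_width: 0.0006
```

Run:
```python
from t import *
st(); go((-.25,.12,.40),Rcab(0))
```

```text
t 2.275 W [0.3579 0.2493 0.4179] L [0.051  0.1817 0.4179] rpy [-179.4    1.    94.9] w 0.0006 F_L [-0.14  0.29 -0.23] j [-56.   8.  21.  93.  -2.  81. -30.]
rotvec [-0.011  0.018 -0.028]
shift tool [-0.2988  0.0702  0.0224]
```

>>> jog_arm:
  rows: [1, -0.05, 0.012, 0, 0, 0, 0, 1, -0.05, 0.012, 0, 0, 0, 0, 1, -0.05, 0.012, 0, 0, 0, 0, 1, -0.05, 0.012, 0, 0, 0, 0, 1, -0.05, 0.012, 0, 0, 0, 0, 1, -0.05, 0.012, 0, 0, 0, 0]

```text
time: 3.02
ee_pos: [0.4555, -0.0534, 0.4219]
orientation: [-179.4, 0.9, 95.0]
ft_force: [0.8, -0.3, -0.3]
gripper_width: 0.0005
```

Run:
```python
from t import *
st(); go((-.25,.12,.40),Rcab(25))
```

```text
t 3.025 W [ 0.4555 -0.0534  0.4219] L [-0.2608  0.1187  0.4219] rpy [-179.4    0.9   95. ] w 0.0005 F_L [-0.4  -0.78 -0.32] j [-26.  11.  37.  90.  -6.  82.  16.]
rotvec [-0.005  0.451 -0.027]
shift tool [ 0.0111 -0.0014  0.0218]
```

>>> jog_arm:
  rows: [1, 0, 0, 0, 0, 0.15, 0, 1, 0, 0, 0, 0, 0.15, 0, 1, 0, 0, 0, 0, 0.15, -0.025]

```text
time: 3.4
ee_pos: [0.4561, -0.0544, 0.4224]
orientation: [179.9, -25.6, 96.4]
ft_force: [0.8, 0.0, -0.3]
gripper_width: 0.0004
```

Run:
```python
from t import *
st(); go((-.20,.125,.10),Rcab(25)); go((-.14,.09,.075));c=capture("wrist");save("pics/w1.png",c)
```

```text
t 3.4 W [ 0.4561 -0.0544  0.4224] L [-0.2619  0.1182  0.4224] rpy [179.9 -25.6  96.4] w 0.0004 F_L [-0.07 -0.75 -0.34] j [ -7.  17.  37.  88. -31.  95.  39.]
rotvec [ 0.002 -0.011 -0.001]
shift tool [-0.0837 -0.0073  0.3174]
shift tool [-0.0404  0.0276  0.3659]
```

View pics/w1.png

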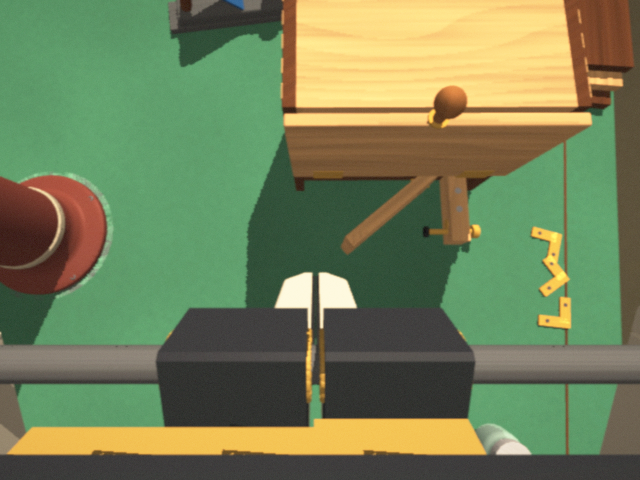

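The wrist view shows the leg's outer end at about (348,242), the knob at (451,100) and the rubber tip at (427,231). I'll cross-check the leg position against this view.

Run:
```python
from t import *
P,R=st(False); H=np.array(capture("wrist")["hand_eye"]);K=np.array(capture("wrist")["camera_matrix"])
def wz(u,z):
    d=R.apply(H[:3,:3]@np.linalg.inv(K)@np.array([u[0],u[1],1.]));o=P+R.apply(H[:3,3]);return toL(o+d*(z-o[2])/d[2]).round(4)
for n,u,z in(("endL",(341,240),.105),("endR",(353,249),.105),("inner rail near hinge L",(412,180),.105),("tip",(427,231),.022),("cleat end L",(445,243),.04),("knob",(451,100),.309),("flapTopL",(284,121),.277),("flapTopR",(590,121),.277)): print(n,wz(u,z))
```

```text
endL [-0.1911  0.0846  0.105 ]
endR [-0.2037  0.0686  0.105 ]
inner rail near hinge L [-0.1066 -0.0174  0.105 ]
tip [-0.1646 -0.0595  0.022 ]
cleat end L [-0.1871 -0.0805  0.04  ]
knob [-0.1027  0.001   0.309 ]
flapTopL [-0.1039  0.1483  0.277 ]
flapTopR [-0.1074 -0.142   0.277 ]
```

>>> jog_arm:
  rows: [1, -0.012, 0, 0.045, 0, 0, 0, 1, -0.012, -0.001, 0.045, 0, 0, 0, 1, -0.012, -0.001, 0.045, 0, 0, 0, 1, -0.012, -0.001, 0.045, 0, 0, 0, 1, -0.012, -0.001, 0.045, 0, 0, 0, 1, -0.012, -0.001, 0.045, 0, 0, 0, 1, -0.012, -0.001, 0.045, 0, 0, 0]

```text
time: 4.42
ee_pos: [0.4498, 0.0127, 0.0979]
orientation: [179.0, -24.3, 98.3]
ft_force: [0.2, 0.7, 0.4]
gripper_width: 0.0005
```

Run:
```python
from t import *
st(); go((-.14,.10,.07),Rcab(25));c=capture("scene");save("pics/s1.png",c)
```

```text
t 4.425 W [0.4498 0.0127 0.0979] L [-0.1944  0.1169  0.0979] rpy [179.  -24.3  98.3] w 0.0005 F_L [ 0.68 -0.29  0.35] j [ -6.  36.  27. 119. -50.  52.  66.]
rotvec [0.004 0.012 0.029]
shift tool [0.0376 0.0178 0.0479]
```

View pics/s1.png

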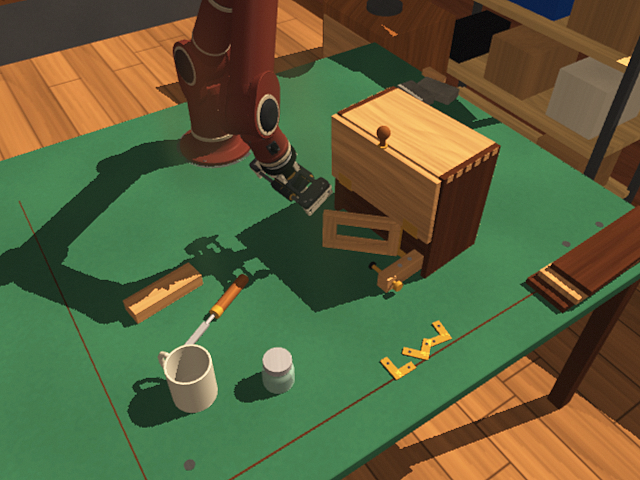

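>>> jog_arm:
  rows: [1, 0.009, 0.004, 0.012, 0, 0, 0.014, 1, 0.009, 0.004, 0.012, 0, 0, 0.014, 1, 0.009, 0.004, 0.012, 0, 0.006, 0, 1, 0.009, 0.004, 0.012, 0, 0.006, 0]

```text
time: 4.97
ee_pos: [0.4591, 0.0753, 0.0673]
orientation: [179.9, -25.2, 96.9]
ft_force: [0.6, 0.1, 1.0]
gripper_width: 0.0006
```

```bash
cat >> t.py <<'E'
def C(th,r=.15,h=.028,z=.07): return (-.080-r*np.sin(th)+h*np.cos(th),-.06+r*np.cos(th)+h*np.sin(th),z)
E
python3 - <<'E'
from t import *
st(); go(C(.6),Rcab(25))
for th in (.6,.7,.9,1.1,1.3,1.5,1.7): print(th,np.round(C(th),4),end=" ");go(C(th))
c=capture("scene");save("pics/s2.png",c);c=capture("wrist");save("pics/w2.png",c)
E
```

```text
t 4.975 W [0.4591 0.0753 0.0673] L [-0.1333  0.1007  0.0673] rpy [179.9 -25.2  96.9] w 0.0006 F_L [ 0.02 -0.56  0.98] j [-11.  39.  23. 120. -57.  48.  64.]
rotvec [-0.001 -0.003  0.007]
shift tool [-0.0065  0.021  -0.006 ]
0.6 [-0.1416  0.0796  0.07  ] shift tool [-0.0065  0.021  -0.006 ]
0.7 [-0.1552  0.0728  0.07  ] shift tool [-0.0189  0.0278 -0.0119]
0.9 [-0.1801  0.0552  0.07  ] shift tool [-0.0415  0.0452 -0.0224]
1.1 [-0.201  0.033  0.07 ] shift tool [-0.0606  0.0672 -0.0314]
1.3 [-0.217   0.0071  0.07  ] shift tool [-0.0753  0.093  -0.0382]
1.5 [-0.2276 -0.0215  0.07  ] shift tool [-0.0851  0.1215 -0.0428]
1.7 [-0.2324 -0.0516  0.07  ] shift tool [-0.0896  0.1516 -0.0448]
```

View pics/w2.png

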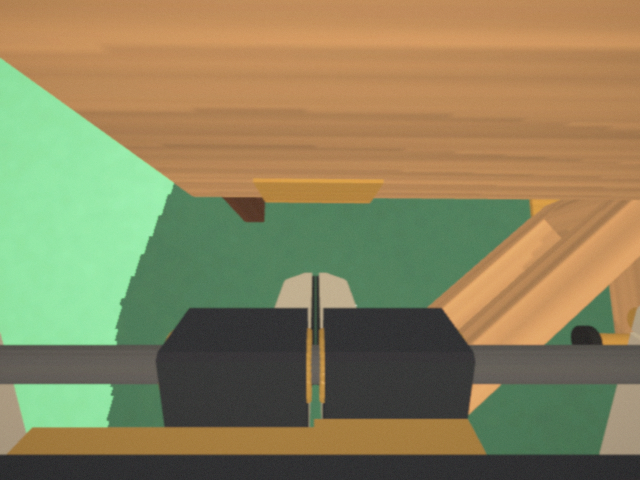

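View pics/s2.png

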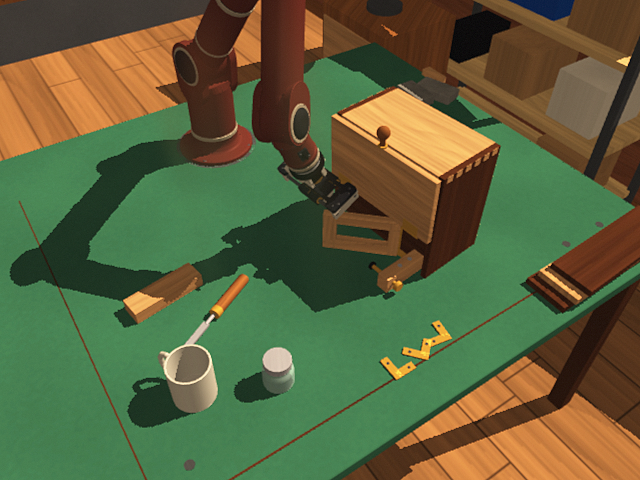

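>>> jog_arm:
  rows: [1, -0.005, 0.007, -0.003, 0, 0, 0, 1, -0.005, 0.007, -0.003, 0, 0, 0, 1, -0.005, 0.007, -0.003, 0, 0, 0, 1, -0.005, 0.007, -0.003, 0, 0, 0]

```text
time: 5.58
ee_pos: [0.4896, 0.0536, 0.0695]
orientation: [-179.9, -25.2, 96.8]
ft_force: [-2.1, 0.2, 0.6]
gripper_width: 0.0002
```

Run:
```python
from t import *
st(); go(C(.8),Rcab(25)); go(C(.9)); go(C(1.1))
```

```text
t 5.575 W [0.4896 0.0536 0.0695] L [-0.1582  0.0728  0.0695] rpy [-179.9  -25.2   96.8] w 0.0002 F_L [0.46 2.04 0.57] j [ -9.  41.  24. 115. -54.  52.  62.]
rotvec [-0.005 -0.004  0.005]
shift tool [-0.0088  0.0081 -0.0047]
shift tool [-0.0197  0.0175 -0.0098]
shift tool [-0.0387  0.0395 -0.0188]
```

>>> jog_arm:
  rows: [1, -0.005, 0.0045, -0.0024, 0, 0, 0, 1, -0.005, 0.0045, -0.0024, 0, 0, 0, 1, -0.005, 0.0045, -0.0024, 0, 0, 0, 1, -0.005, 0.0045, -0.0024, 0, 0, 0, 1, -0.0048, 0.0055, -0.0023, 0, 0, 0, 1, -0.0048, 0.0055, -0.0023, 0, 0, 0, 1, -0.0048, 0.0055, -0.0023, 0, 0, 0, 1, -0.0048, 0.0055, -0.0023, 0, 0, 0]

```text
time: 6.58
ee_pos: [0.5378, 0.0141, 0.07]
orientation: [-179.9, -25.4, 96.8]
ft_force: [-0.7, 2.2, -0.3]
gripper_width: 0.0005
```

Run:
```python
from t import *
st(); go(C(1.1),Rcab(25)); go(C(1.2)); go(C(1.3)); go(C(1.4))
c=capture("side");save("pics/d3.png",c)
```

```text
t 6.575 W [0.5378 0.0141 0.07  ] L [-0.2029  0.0293  0.07  ] rpy [-179.9  -25.4   96.8] w 0.0005 F_L [ 2.22  0.45 -0.25] j [ -6.  44.  26. 106. -51.  58.  60.]
rotvec [-0.005 -0.007  0.006]
shift tool [ 0.0018 -0.0037  0.0008]
shift tool [-0.0062  0.0088 -0.003 ]
shift tool [-0.0129  0.0221 -0.0062]
shift tool [-0.0184  0.0361 -0.0089]
```

View pics/d3.png

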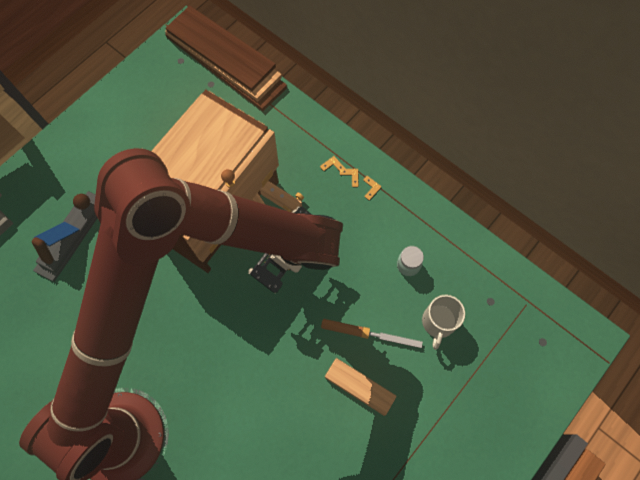

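Run:
```python
from t import *
c=capture("wrist");save("pics/w3.png",c)
```

```text
(no output)
```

View pics/w3.png

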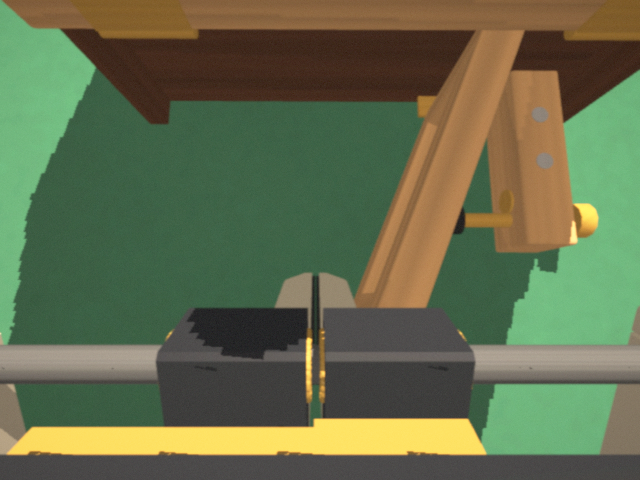

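The leg is on the finger near its outer end (370,290), and the rubber tip (459,220) is close to it. I'll slow down from here.

>>> jog_arm:
  rows: [1, -0.002, 0.004, -0.001, 0, 0, 0, 1, -0.002, 0.004, -0.001, 0, 0, 0, 1, -0.002, 0.004, -0.001, 0, 0, 0, 1, -0.002, 0.004, -0.001, 0, 0, 0]

```text
time: 7.18
ee_pos: [0.5556, 0.0065, 0.0699]
orientation: [-179.8, -25.4, 96.8]
ft_force: [-0.8, 0.4, 0.3]
gripper_width: 0.0002
```

>>> jog_arm:
  rows: [1, -0.001, 0.003, -0.0006, 0, 0, 0, 1, -0.001, 0.003, -0.0006, 0, 0, 0, 1, -0.001, 0.003, -0.0006, 0, 0, 0]

```text
time: 7.55
ee_pos: [0.5654, 0.0033, 0.07]
orientation: [-179.8, -25.3, 96.8]
ft_force: [-0.8, 1.0, -0.9]
gripper_width: 0.0008
```

Run:
```python
from t import *
st(); go(C(1.3));go(C(1.4))
c=capture("wrist");save("pics/w4.png",c)
```

```text
t 7.55 W [0.5654 0.0033 0.07  ] L [-0.2167  0.0031  0.07  ] rpy [-179.8  -25.3   96.8] w 0.0008 F_L [ 1.04  0.69 -0.85] j [ -5.  46.  26. 101. -50.  60.  58.]
shift tool [-0.0003 -0.004  -0.0001]
shift tool [-0.0058  0.01   -0.0027]
```

View pics/w4.png

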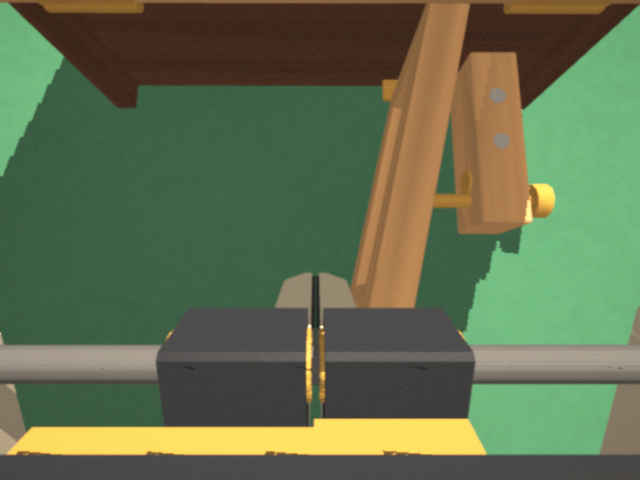

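The leg is at about 1.3 and its top now hides the rubber tip. The force is still low, so I'll keep feeling forward.

>>> jog_arm:
  rows: [1, -0.001, 0.002, -0.0005, 0, 0, 0, 1, -0.001, 0.002, -0.0005, 0, 0, 0]

```text
time: 7.85
ee_pos: [0.5702, 0.0013, 0.07]
orientation: [-179.8, -25.3, 96.8]
ft_force: [-1.9, 1.7, 0.2]
gripper_width: 0.0007
```

>>> jog_arm:
  rows: [1, -0.001, 0.002, -0.0005, 0, 0, 0, 1, -0.001, 0.002, -0.0005, 0, 0, 0]

```text
time: 8.1
ee_pos: [0.5747, -0.0006, 0.0701]
orientation: [-179.8, -25.3, 96.8]
ft_force: [-1.3, 1.1, -0.2]
gripper_width: 0.0003
```

>>> jog_arm:
  rows: [1, -0.001, 0.002, -0.0005, 0, 0, 0, 1, -0.001, 0.002, -0.0005, 0, 0, 0]

```text
time: 8.35
ee_pos: [0.578, -0.0017, 0.0701]
orientation: [-179.7, -25.4, 96.8]
ft_force: [-4.6, 1.9, 2.0]
gripper_width: 0.0007
```

>>> jog_arm:
  rows: [1, 0, 0.001, 0, 0, 0, 0]

```text
time: 8.48
ee_pos: [0.578, -0.0016, 0.0701]
orientation: [-179.5, -25.4, 96.7]
ft_force: [-5.3, -0.4, 2.6]
gripper_width: 0.0005
```

>>> jog_arm:
  rows: [1, 0, 0.001, 0, 0, 0, 0]

```text
time: 8.6
ee_pos: [0.578, -0.0017, 0.0701]
orientation: [-179.4, -25.5, 96.7]
ft_force: [-5.4, -0.2, 2.0]
gripper_width: 0.0004
```

Motion has stalled at 5.4 N, so the leg is on the stop. A slightly firmer hold next.

>>> jog_arm:
  rows: [1, 0, 0.002, 0, 0, 0, 0]

```text
time: 8.72
ee_pos: [0.5782, -0.0017, 0.0702]
orientation: [-179.2, -25.5, 96.7]
ft_force: [-7.6, 0.8, 3.4]
gripper_width: 0.0002
```

>>> jog_arm:
  rows: [1, 0, 0.0025, 0, 0, 0, 0, 1, 0, 0.0025, 0, 0, 0, 0]

```text
time: 8.98
ee_pos: [0.5781, -0.0016, 0.0704]
orientation: [-178.6, -25.7, 96.5]
ft_force: [-8.7, -0.3, 4.6]
gripper_width: 0.0003
```

>>> jog_arm:
  rows: [1, 0, 0.003, 0, 0, 0, 0, 1, 0, 0.003, 0, 0, 0, 0, 1, 0, 0.0025, 0, 0, 0, 0]

```text
time: 9.35
ee_pos: [0.5775, -0.0016, 0.0708]
orientation: [-177.5, -26.0, 96.1]
ft_force: [-7.6, 0.1, 4.6]
gripper_width: 0.0009
```

Run:
```python
from t import *
st(); go((-.24,.05,.07),Rcab(25))
c=capture("wrist");save("pics/w5.png",c)
```

```text
t 9.35 W [ 0.5775 -0.0016  0.0708] L [-0.223  -0.0084  0.0708] rpy [-177.5  -26.    96.1] w 0.0009 F_L [0.99 7.57 4.55] j [ -5.  48.  27.  97. -48.  64.  55.]
rotvec [-0.042 -0.018 -0.004]
shift tool [-0.0159 -0.0585 -0.0042]
```

View pics/w5.png

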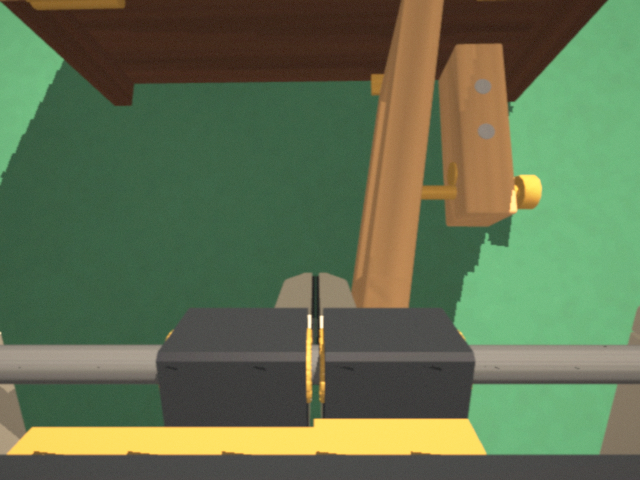

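The leg sits against the stop screw at about 1.4 rad. Force reached 8.7 N with no further travel. Backing off in -y.

>>> jog_arm:
  rows: [1, 0, -0.004, 0, 0, 0, 0, 1, 0, -0.008, 0, -0.014, -0.006, 0, 1, 0, -0.015, 0, -0.014, -0.006, 0, 1, 0, -0.015, 0, -0.014, -0.006, 0, 1, -0.03, 0, -0.03, 0, 0, 0, 1, -0.03, 0, -0.04, 0, 0, 0, 1, -0.01, 0, -0.05, 0, 0, 0, 1, -0.01, 0, -0.05, 0, 0, 0]

```text
time: 10.4
ee_pos: [0.5532, -0.1528, 0.1944]
orientation: [179.1, -24.4, 96.3]
ft_force: [-0.5, 0.4, -1.1]
gripper_width: 0.0004
```

Run:
```python
from t import *
st(); go((-.25,.0,.40),Rcab(0))
c=capture("wrist");save("pics/w6.png",c);c=capture("scene");save("pics/s6.png",c)
```

```text
t 10.4 W [ 0.5532 -0.1528  0.1944] L [-0.3705  0.0327  0.1944] rpy [179.1 -24.4  96.3] w 0.0004 F_L [ 0.48  0.48 -1.1 ] j [  7.  40.  32.  89. -40.  77.  58.]
rotvec [ 0.015 -0.426 -0.005]
shift tool [ 0.1948  0.0346 -0.1369]
```

View pics/w6.png

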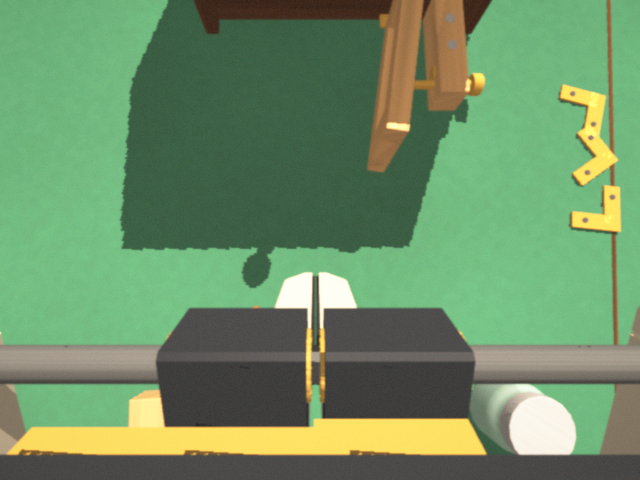

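View pics/s6.png

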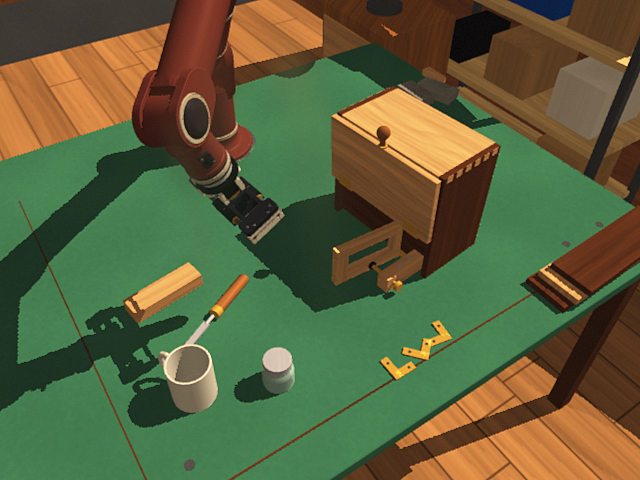

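The leg is out with its side at the rubber tip, scene (372,265). Next I'll straighten the tool and rise to above the knob.

>>> jog_arm:
  rows: [1, 0.02, 0, -0.04, 0, -0.14, 0, 1, 0.01, 0, -0.04, 0, -0.14, 0, 1, 0, 0, -0.05, 0, -0.14, 0, 0.4, 0, 0, -0.05, 0, 0, 0, 0.4, 0, 0, -0.045, 0, 0, 0]

```text
time: 11.12
ee_pos: [0.5515, -0.1594, 0.4267]
orientation: [178.8, 0.5, 95.8]
ft_force: [0.6, -0.2, -0.1]
gripper_width: 0.0163
```

Run:
```python
from t import *
P,R=st(); go((-.10,.0,.36),Rcab(0))
c=capture("wrist");save("pics/w7.png",c)
H=np.array(c["hand_eye"]);print(R.apply(H[:3,3])+P)
```

```text
t 11.125 W [ 0.5515 -0.1594  0.4267] L [-0.3769  0.0352  0.4267] rpy [178.8   0.5  95.8] w 0.0163 F_L [-0.26 -0.59 -0.05] j [-13.  25.  46.  74. -18.  87.  37.]
rotvec [ 0.021  0.009 -0.011]
shift tool [0.2779 0.0308 0.0648]
[ 0.53958219 -0.08516058  0.59208067]
```

View pics/w7.png

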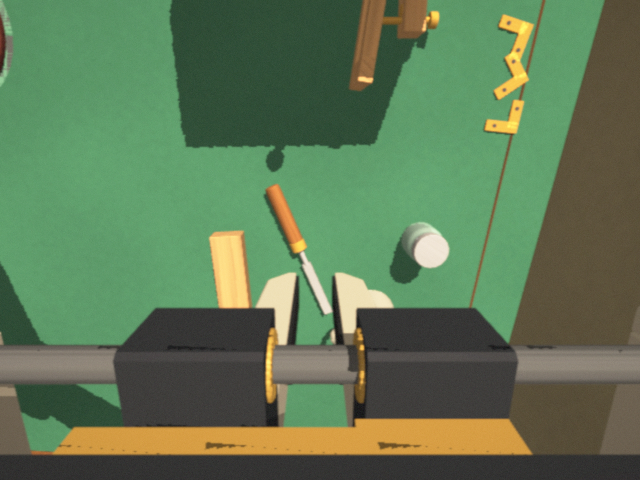

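The bystanders are unmoved and the leg's outer end is at (360,85). Moving above the knob.

>>> jog_arm:
  rows: [0.4, 0.036, 0.004, 0, 0.02, 0, 0, 0.4, 0.036, 0.004, 0, 0, 0, 0, 0.4, 0.036, 0.004, 0, 0, 0, 0, 0.4, 0.036, 0.004, 0, 0, 0, 0, 0.4, 0.036, 0.004, 0, 0, 0, 0, 0.4, 0.036, 0.004, 0, 0, 0, 0]

```text
time: 11.92
ee_pos: [0.5563, 0.0639, 0.4275]
orientation: [178.8, 0.4, 95.9]
ft_force: [0.5, -0.5, 0.5]
gripper_width: 0.0556
```

Run:
```python
from t import *
import pickle
P,R=st(); go((-.10,.0,.36),Rcab(0))
c=capture("wrist");save("pics/w8.png",c)
pickle.dump((P,R.as_matrix(),c),open("w8.pkl","wb"))
a=capture("scene");save("pics/s8.png",a);b=capture("side");save("pics/d8.png",b)
```

```text
t 11.925 W [0.5563 0.0639 0.4275] L [-0.1555  0.0054  0.4275] rpy [178.8   0.4  95.9] w 0.0556 F_L [-0.53 -0.47  0.48] j [-37.  23.  46.  76. -16.  86.  13.]
rotvec [ 0.021  0.008 -0.009]
shift tool [0.0561 0.0034 0.0672]
```

View pics/w8.png

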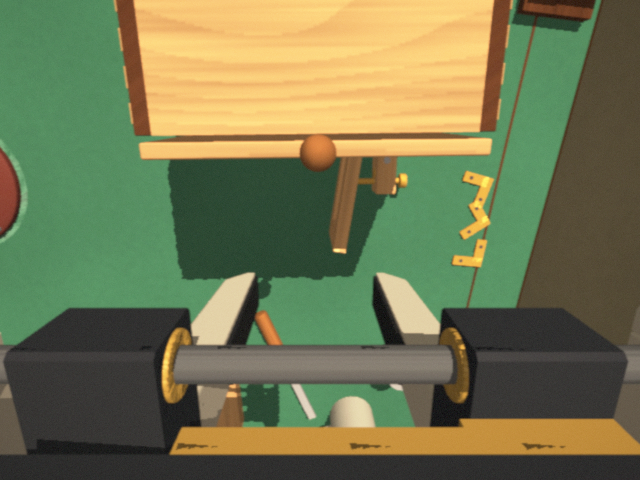

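View pics/s8.png

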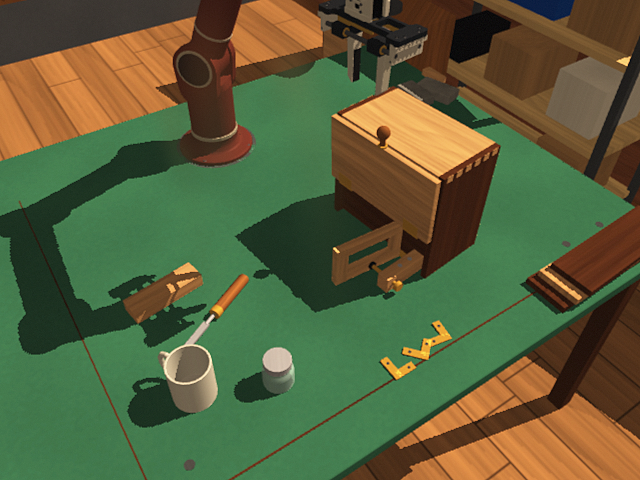

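The knob is at (318,153) in the wrist view and the leg end at (340,249). I'll combine this knob ray with the fixed-camera rays.

Run:
```python
from t import *
import pickle
P,R,c=pickle.load(open("w8.pkl","rb"));H=np.array(c["hand_eye"]);K=np.array(c["camera_matrix"])
def wray(u): return P+R@H[:3,3], R@(H[:3,:3]@np.linalg.inv(K)@np.array([u[0],u[1],1.]))
d=pickle.load(open("c0.pkl","rb")); from m import S,D
L=[wray((318,153)),ray(d["scene"],S(195,153)),ray(d["side"],D(325,254))]
A=0;b=0
for o,v in L:
    v=v/np.linalg.norm(v);M=np.eye(3)-np.outer(v,v);A=A+M;b=b+M@o
k=np.linalg.solve(A,b);print("knob",k,toL(k))
for o,v in L: v=v/np.linalg.norm(v);print(np.linalg.norm((np.eye(3)-np.outer(v,v))@(k-o)))
for z in(.30,.309): o,v=wray((318,153));print(toL(o+v*(z-o[2])/v[2]))
for u,z in (((340,248),.105),((141,151),.277),((491,148),.277)):
    o,v=wray(u);q=toL(o+v*(z-o[2])/v[2]);print(q)
    if z<.2:print("leg",np.arctan2(-(q[0]+.08),q[1]+.06))
```

```text
knob [0.55450526 0.12188083 0.30783746] [-0.09770598  0.00065674  0.30783746]
0.000292492487444658
0.0006608086443149059
0.0005466811588546625
[-0.09846701  0.00034502  0.3       ]
[-0.09791674  0.00061038  0.309     ]
[-0.24053485 -0.03528818  0.105     ]
leg 1.4180608659767118
[-0.09674547  0.14675748  0.277     ]
[-0.0972307  -0.14682379  0.277     ]
```

Run:
```python
from t import *
go((-.0977,.0007,.35),Rcab(0));
```

```text
rotvec [ 0.02   0.008 -0.004]
shift tool [0.0572 0.0027 0.0767]
```

>>> jog_arm:
  rows: [0.4, 0.02, 0.001, 0.02, 0.02, 0.008, 0, 0.4, 0.02, 0.001, 0.025, 0, 0, 0, 0.4, 0.017, 0.001, 0.025, 0, 0, 0, 0.4, 0, 0, 0, 0, 0, 0]

```text
time: 12.58
ee_pos: [0.5524, 0.1228, 0.3499]
orientation: [-179.7, -0.1, 95.9]
ft_force: [1.3, 0.3, -0.9]
gripper_width: 0.0559
```

Run:
```python
from t import *
st();go((-.0977,.0007,.289),Rcab(0)); save("pics/w9.png",capture("wrist"))
```

```text
t 12.575 W [0.5524 0.1228 0.3499] L [-0.0965  0.0026  0.3499] rpy [-1.797e+02 -1.000e-01  9.590e+01] w 0.0559 F_L [ 0.12 -1.33 -0.89] j [-42.  26.  44.  84. -19.  78.   9.]
rotvec [-0.006 -0.002 -0.01 ]
shift tool [-0.0013  0.0023  0.0609]
```

View pics/w9.png

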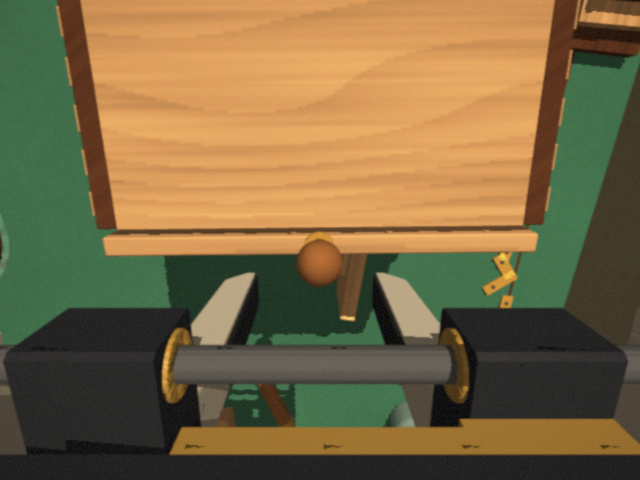

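The knob (320,262) is centred between the open fingers. Descend and pinch.

>>> jog_arm:
  rows: [0.4, 0, 0.001, 0.02, 0, 0, -0.005, 0.4, 0, 0.001, 0.02, 0, 0, -0.005, 0.4, -0.001, 0, 0.02, 0, 0, 0, 0.4, 0, 0, 0, 0, 0, 0]

```text
time: 13.12
ee_pos: [0.5586, 0.1142, 0.2943]
orientation: [179.6, 0.0, 95.8]
ft_force: [0.8, -0.3, -0.2]
gripper_width: 0.0557
```

Run:
```python
from t import *
st();go((-.0977,.0007,.289),Rcab(0))
```

```text
t 13.125 W [0.5586 0.1142 0.2943] L [-0.1058 -0.0026  0.2943] rpy [179.6   0.   95.8] w 0.0557 F_L [-0.39 -0.78 -0.23] j [-40.  29.  43.  90. -20.  69.  12.]
rotvec [ 0.007  0.    -0.011]
shift tool [ 0.0081 -0.0034  0.0053]
```

>>> jog_arm:
  rows: [0.4, 0.008, -0.003, 0.005, 0, 0, -0.01, 0.4, 0, 0, 0, 0, 0, 0]

```text
time: 13.38
ee_pos: [0.5561, 0.1213, 0.2913]
orientation: [179.4, 0.0, 96.3]
ft_force: [-0.0, 0.1, -0.2]
gripper_width: 0.0561
```

Run:
```python
from t import *
st();go((-.0977,.0007,.289),Rcab(0)); save("pics/w10.png",capture("wrist"))
```

```text
t 13.375 W [0.5561 0.1213 0.2913] L [-0.0984 -0.0008  0.2913] rpy [179.4   0.   96.3] w 0.0561 F_L [ 0.09  0.02 -0.19] j [-41.  29.  43.  90. -20.  69.  12.]
rotvec [ 0.011  0.    -0.002]
shift tool [ 0.0007 -0.0016  0.0023]
```

View pics/w10.png

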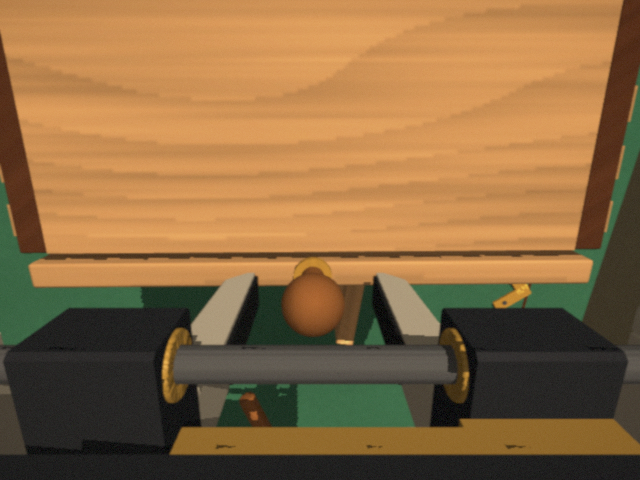

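The knob (314,304) sits between the pads. Closing with 12 N.

>>> jog_arm:
  rows: [0.7, 0, -0.001, 0.002, 0, 0, 0, 1, 0, 0, 0, 0, 0, 0, 1, 0, 0, 0, 0, 0, 0, 1, 0, 0, 0, 0, 0, 0, 1, 0, 0, 0, 0, 0, 0]
  grip_force: 12

```text
time: 14.05
ee_pos: [0.5551, 0.1202, 0.2907]
orientation: [179.3, 0.0, 96.3]
ft_force: [-0.3, -0.4, 0.4]
gripper_width: 0.0275
```

```bash
cat >> t.py <<'E'
def K(th): return (-.092-.197*np.sin(th),.0007,.112+.197*np.cos(th)-.019)
E
python3 - <<'E'
from t import *
st();print(K(.03));th=.03
for t2 in (.03,.1,.2,.3,.4,.5): go(K(t2),Rcab(0) if t2<.05 else None)
E
```

```text
t 14.05 W [0.5551 0.1202 0.2907] L [-0.0995  0.0003  0.2907] rpy [179.3   0.   96.3] w 0.0275 F_L [-0.33  0.29  0.39] j [-41.  28.  43.  91. -20.  68.  12.]
(np.float64(-0.09790911353989164), 0.0007, np.float64(0.28991135664855056))
rotvec [ 0.012  0.    -0.003]
shift tool [ 0.0016 -0.0005  0.0008]
shift tool [-0.0122 -0.0004  0.0017]
shift tool [-0.0316 -0.0004  0.0047]
shift tool [-0.0507 -0.0004  0.0095]
shift tool [-0.0692 -0.0004  0.0163]
shift tool [-0.087  -0.0005  0.0249]
```

>>> jog_arm:
  rows: [1, -0.006, 0, 0.0003, 0, 0, 0, 1, -0.008, 0, 0.0008, 0, 0, 0, 1, -0.008, 0, 0.0011, 0, 0, 0, 1, -0.008, 0, 0.0015, 0, 0, 0, 1, -0.008, 0, 0.0018, 0, 0, 0]

```text
time: 14.68
ee_pos: [0.5598, 0.0799, 0.285]
orientation: [179.3, -0.0, 96.3]
ft_force: [0.0, -0.2, -0.7]
gripper_width: 0.0272
```

```bash
cat >> t.py <<'E'
def nx(dt=.04,n=8):
    P,R=st();l=toL(P); th=np.arctan2(-(l[0]+.092),l[2]+.019-.112);print("th",round(th,3),"rad",round(np.hypot(l[0]+.092,l[2]+.019-.112),4))
    go(K(th),Rcab(0))
    a=np.array([K(th+dt*i) for i in range(n+1)]);q=np.diff(a,axis=0)
    print([(round(x,4),round(-z,4)) for x,_,z in q])
E
python3 - <<'E'
from t import *
nx()
E
```

```text
t 14.675 W [0.5598 0.0799 0.285 ] L [-1.40e-01  1.00e-04  2.85e-01] rpy [179.3  -0.   96.3] w 0.0272 F_L [-0.21 -0.02 -0.71] j [-37.  28.  43.  92. -21.  67.  16.]
th 0.245 rad 0.1979
rotvec [ 0.013 -0.    -0.003]
shift tool [ 0.0002 -0.0006  0.0009]
[(np.float64(-0.0076), np.float64(0.0021)), (np.float64(-0.0075), np.float64(0.0024)), (np.float64(-0.0074), np.float64(0.0027)), (np.float64(-0.0073), np.float64(0.003)), (np.float64(-0.0072), np.float64(0.0032)), (np.float64(-0.007), np.float64(0.0035)), (np.float64(-0.0069), np.float64(0.0038)), (np.float64(-0.0067), np.float64(0.0041))]
```

Tracking the arc well. Continue, then check visually that the flap is following.

>>> jog_arm:
  rows: [1, -0.0076, 0, 0.0023, 0, 0, 0, 1, -0.0075, 0, 0.0025, 0, 0, 0, 1, -0.0074, 0, 0.0027, 0, 0, 0, 1, -0.0073, 0, 0.003, 0, 0, 0, 1, -0.0072, 0, 0.0032, 0, 0, 0, 1, -0.007, 0, 0.0035, 0, 0, 0]

```text
time: 15.42
ee_pos: [0.5652, 0.0323, 0.2663]
orientation: [179.3, 0.0, 96.2]
ft_force: [-0.4, 0.2, -0.8]
gripper_width: 0.027
```

Run:
```python
from t import *
nx();save("pics/s11.png",capture("scene"))
```

```text
t 15.425 W [0.5652 0.0323 0.2663] L [-1.879e-01  1.000e-04  2.663e-01] rpy [179.3   0.   96.2] w 0.027 F_L [ 0.27  0.36 -0.8 ] j [-32.  29.  42.  93. -21.  65.  22.]
th 0.506 rad 0.198
rotvec [ 0.013  0.001 -0.004]
shift tool [ 0.0005 -0.0007  0.0009]
[(np.float64(-0.0068), np.float64(0.004)), (np.float64(-0.0067), np.float64(0.0042)), (np.float64(-0.0065), np.float64(0.0045)), (np.float64(-0.0063), np.float64(0.0047)), (np.float64(-0.0061), np.float64(0.005)), (np.float64(-0.0059), np.float64(0.0052)), (np.float64(-0.0057), np.float64(0.0055)), (np.float64(-0.0055), np.float64(0.0057))]
```

View pics/s11.png

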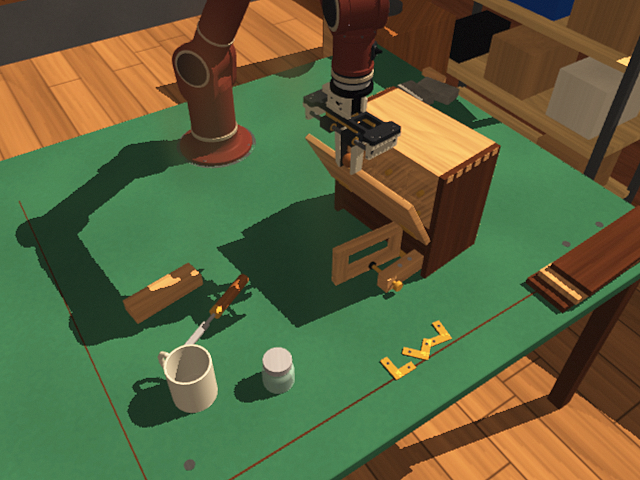

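The flap is open about 0.5 rad and following, with the knob in the fingers at about (350,160).

>>> jog_arm:
  rows: [1, -0.0068, 0, 0.0041, 0, 0, 0, 1, -0.0067, 0, 0.0043, 0, 0, 0, 1, -0.0065, 0, 0.0046, 0, 0, 0, 1, -0.0063, 0, 0.0048, 0, 0, 0, 1, -0.0061, 0, 0.005, 0, 0, 0, 1, -0.0059, 0, 0.0053, 0, 0, 0, 1, -0.0057, 0, 0.0055, 0, 0, 0]

```text
time: 16.35
ee_pos: [0.5707, -0.015, 0.2297]
orientation: [179.3, 0.1, 96.1]
ft_force: [-1.8, -0.0, -1.2]
gripper_width: 0.027
```

Run:
```python
from t import *
nx()
```

```text
t 16.35 W [ 0.5707 -0.015   0.2297] L [-2.356e-01 -1.000e-04  2.297e-01] rpy [1.793e+02 1.000e-01 9.610e+01] w 0.027 F_L [ 0.16  1.76 -1.18] j [-26.  32.  41.  96. -23.  61.  28.]
th 0.81 rad 0.1982
rotvec [ 0.012  0.001 -0.005]
shift tool [ 0.0009 -0.0008  0.0008]
[(np.float64(-0.0053), np.float64(0.0058)), (np.float64(-0.0051), np.float64(0.006)), (np.float64(-0.0048), np.float64(0.0062)), (np.float64(-0.0046), np.float64(0.0064)), (np.float64(-0.0043), np.float64(0.0066)), (np.float64(-0.0041), np.float64(0.0068)), (np.float64(-0.0038), np.float64(0.0069)), (np.float64(-0.0035), np.float64(0.0071))]
```

>>> jog_arm:
  rows: [1, -0.0053, 0, 0.0059, 0, 0, 0, 1, -0.005, 0, 0.006, 0, 0, 0, 1, -0.0048, 0, 0.0062, 0, 0, 0, 1, -0.0046, 0, 0.0064, 0, 0, 0, 1, -0.0043, 0, 0.0066, 0, 0, 0, 1, -0.0041, 0, 0.0068, 0, 0, 0, 1, -0.0038, 0, 0.0069, 0, 0, 0]

```text
time: 17.23
ee_pos: [0.5745, -0.0488, 0.1814]
orientation: [179.3, 0.1, 96.1]
ft_force: [-1.2, 0.5, -0.8]
gripper_width: 0.0271
```

Run:
```python
from t import *
nx();save("pics/s12.png",capture("scene"))
```

```text
t 17.225 W [ 0.5745 -0.0488  0.1814] L [-2.696e-01 -1.000e-04  1.814e-01] rpy [1.793e+02 1.000e-01 9.610e+01] w 0.0271 F_L [ 0.67  1.14 -0.82] j [-21.  35.  39.  98. -26.  55.  34.]
th 1.109 rad 0.1984
rotvec [ 0.011  0.001 -0.005]
shift tool [ 0.0012 -0.0008  0.0006]
[(np.float64(-0.0034), np.float64(0.0071)), (np.float64(-0.0031), np.float64(0.0073)), (np.float64(-0.0028), np.float64(0.0074)), (np.float64(-0.0025), np.float64(0.0075)), (np.float64(-0.0022), np.float64(0.0076)), (np.float64(-0.0019), np.float64(0.0077)), (np.float64(-0.0016), np.float64(0.0077)), (np.float64(-0.0013), np.float64(0.0078))]
```

View pics/s12.png

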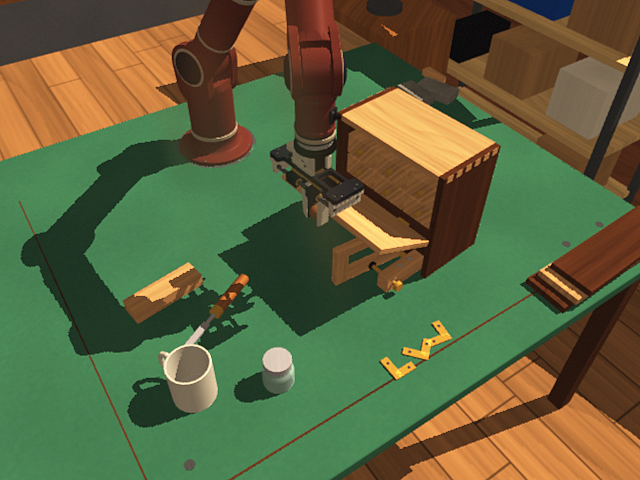

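The flap is about 1.1 rad open, above the leg. Continuing.

>>> jog_arm:
  rows: [1, -0.0034, 0, 0.0071, 0, 0, 0, 1, -0.0031, 0, 0.0073, 0, 0, 0, 1, -0.0028, 0, 0.0074, 0, 0, 0, 1, -0.0025, 0, 0.0075, 0, 0, 0, 1, -0.002, 0, 0.0065, 0, 0, 0, 1, -0.0016, 0, 0.0065, 0, 0, 0, 1, -0.001, 0, 0.005, 0, 0, 0]

```text
time: 18.15
ee_pos: [0.5765, -0.0662, 0.1298]
orientation: [179.4, 0.0, 96.1]
ft_force: [-1.1, 0.0, -1.7]
gripper_width: 0.027
```

Run:
```python
from t import *
nx(.02,6)
```

```text
t 18.15 W [ 0.5765 -0.0662  0.1298] L [-2.870e-01 -2.000e-04  1.298e-01] rpy [179.4   0.   96.1] w 0.027 F_L [ 0.17  1.12 -1.67] j [-17.  39.  36. 101. -29.  49.  38.]
th 1.384 rad 0.1985
rotvec [ 0.01   0.001 -0.005]
shift tool [ 0.0014 -0.0009  0.0003]
[(np.float64(-0.0007), np.float64(0.0039)), (np.float64(-0.0006), np.float64(0.0039)), (np.float64(-0.0005), np.float64(0.0039)), (np.float64(-0.0005), np.float64(0.0039)), (np.float64(-0.0004), np.float64(0.0039)), (np.float64(-0.0003), np.float64(0.0039))]
```

>>> jog_arm:
  rows: [1, -0.0006, 0, 0.004, 0, 0, 0, 1, -0.0005, 0, 0.004, 0, 0, 0, 1, -0.0004, 0, 0.004, 0, 0, 0, 1, -0.0003, 0, 0.004, 0, 0, 0, 1, -0.0002, 0, 0.003, 0, 0, 0, 1, 0, 0, 0.003, 0, 0, 0]

```text
time: 18.9
ee_pos: [0.5769, -0.0691, 0.1064]
orientation: [179.4, 0.1, 96.1]
ft_force: [-1.2, -1.1, -1.1]
gripper_width: 0.0271
```

Run:
```python
from t import *
nx(.02,2)
```

```text
t 18.9 W [ 0.5769 -0.0691  0.1064] L [-2.900e-01 -2.000e-04  1.064e-01] rpy [1.794e+02 1.000e-01 9.610e+01] w 0.0271 F_L [-0.94  1.27 -1.09] j [-16.  40.  35. 102. -31.  47.  39.]
th 1.503 rad 0.1984
rotvec [ 0.01   0.002 -0.006]
shift tool [ 0.0014 -0.0009  0.0001]
[(np.float64(-0.0002), np.float64(0.0039)), (np.float64(-0.0001), np.float64(0.0039))]
```

>>> jog_arm:
  rows: [1, 0, 0, 0.003, 0, 0, 0, 1, 0, 0, 0.003, 0, 0, 0, 1, 0, 0, 0.002, 0, 0, 0]

```text
time: 19.27
ee_pos: [0.5769, -0.0694, 0.0979]
orientation: [179.4, 0.1, 96.1]
ft_force: [-1.0, -0.4, -0.6]
gripper_width: 0.0268
```

>>> jog_arm:
  rows: [1, 0, 0, 0.002, 0, 0, 0, 1, 0, 0, 0.002, 0, 0, 0]

```text
time: 19.52
ee_pos: [0.577, -0.0695, 0.0938]
orientation: [179.4, 0.1, 96.1]
ft_force: [-3.8, 0.3, 7.3]
gripper_width: 0.027
```

>>> jog_arm:
  rows: [1, 0, 0, 0.0015, 0, 0, 0, 1, 0, 0, 0.0015, 0, 0, 0]

```text
time: 19.77
ee_pos: [0.577, -0.0695, 0.0935]
orientation: [179.4, 0.0, 96.1]
ft_force: [-4.0, 0.5, 9.8]
gripper_width: 0.0271
```

The flap has met the leg: 9.8 N up, with height stalled at 0.0935. Relax, then open.

>>> jog_arm:
  rows: [1, 0, 0, 0, 0, 0, 0, 1, 0, 0, 0, 0, 0, 0]

```text
time: 20.02
ee_pos: [0.5769, -0.0694, 0.094]
orientation: [179.4, -0.0, 96.1]
ft_force: [-0.8, -0.7, -0.7]
gripper_width: 0.0276
```

Run:
```python
from t import *
nx(.02,2);save("pics/s13.png",capture("scene"));save("pics/d13.png",capture("side"))
```

```text
t 20.025 W [ 0.5769 -0.0694  0.094 ] L [-2.903e-01 -2.000e-04  9.400e-02] rpy [179.4  -0.   96.1] w 0.0276 F_L [-0.57  0.87 -0.66] j [-16.  41.  34. 102. -31.  45.  40.]
th 1.566 rad 0.1983
rotvec [ 0.011 -0.    -0.006]
shift tool [ 0.0013 -0.0009 -0.    ]
[(np.float64(0.0), np.float64(0.0039)), (np.float64(0.0001), np.float64(0.0039))]
```

View pics/s13.png

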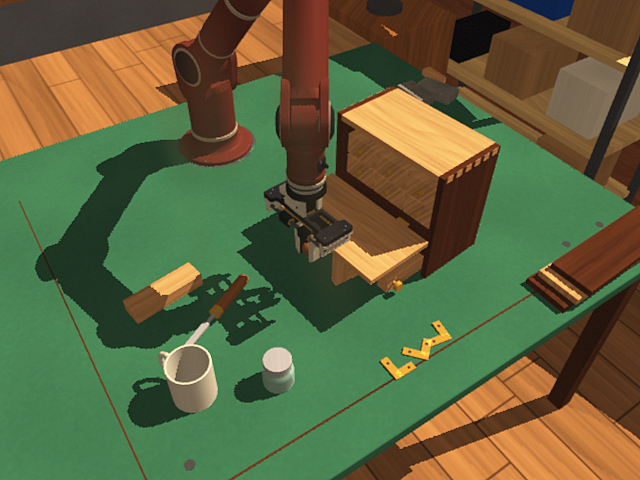

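The flap lies level on the leg (front-edge corner at (340,262)) and the load is relaxed. Opening now.

>>> jog_arm:
  rows: [0.5, 0, 0, 0, 0, 0, 0, 0.5, 0, 0, 0, 0, 0, 0, 0.5, 0, 0, 0, 0, 0, 0]

```text
time: 20.5
ee_pos: [0.5793, -0.069, 0.0942]
orientation: [179.1, 0.0, 96.2]
ft_force: [-0.2, -0.1, -0.5]
gripper_width: 0.0462
```

Run:
```python
from t import *
st();save("pics/w14.png",capture("wrist"))
```

```text
t 20.5 W [ 0.5793 -0.069   0.0942] L [-0.2902 -0.0025  0.0942] rpy [179.1   0.   96.2] w 0.0462 F_L [-0.03  0.25 -0.48] j [-16.  41.  34. 102. -31.  45.  40.]
```

View pics/w14.png

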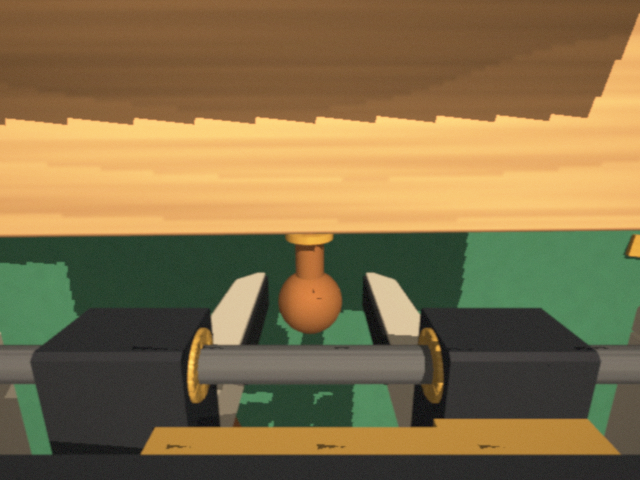

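The knob (310,302) is free with gaps on both sides. Lift straight up.

>>> jog_arm:
  rows: [0.5, 0, 0, -0.015, 0, 0, 0, 0.5, 0, 0, -0.02, 0, 0, 0, 0.5, 0, 0, -0.03, 0, 0, 0, 0.5, -0.02, 0, -0.04, 0, 0, 0, 0.5, -0.03, 0, -0.05, 0, 0, 0, 0.5, -0.03, 0, -0.05, 0, 0, 0]

```text
time: 21.3
ee_pos: [0.5842, -0.1464, 0.3063]
orientation: [179.3, -0.1, 96.5]
ft_force: [0.5, -0.0, -0.3]
gripper_width: 0.0463
```

Run:
```python
from t import *
import pickle
P,R=st();w=capture("wrist");save("pics/w15.png",w);a=capture("scene");save("pics/s15.png",a);b=capture("side");save("pics/d15.png",b)
pickle.dump((P,R.as_matrix(),w,a,b),open("f.pkl","wb"))
```

```text
t 21.3 W [ 0.5842 -0.1464  0.3063] L [-0.3676  0.0012  0.3063] rpy [ 1.793e+02 -1.000e-01  9.650e+01] w 0.0463 F_L [-0.09 -0.49 -0.32] j [-12.  31.  41.  83. -21.  73.  38.]
```

View pics/w15.png

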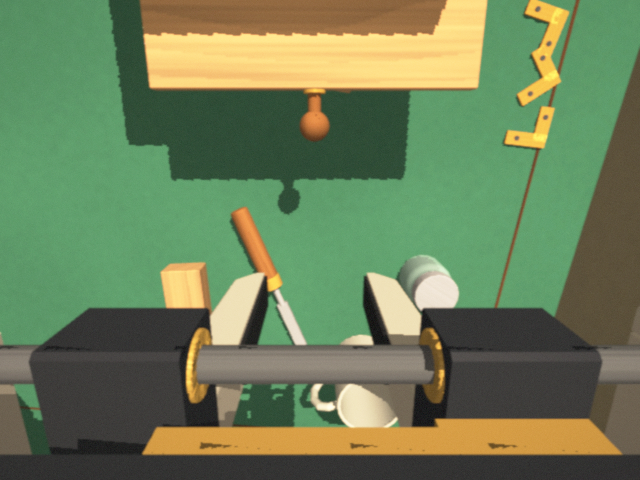

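View pics/s15.png

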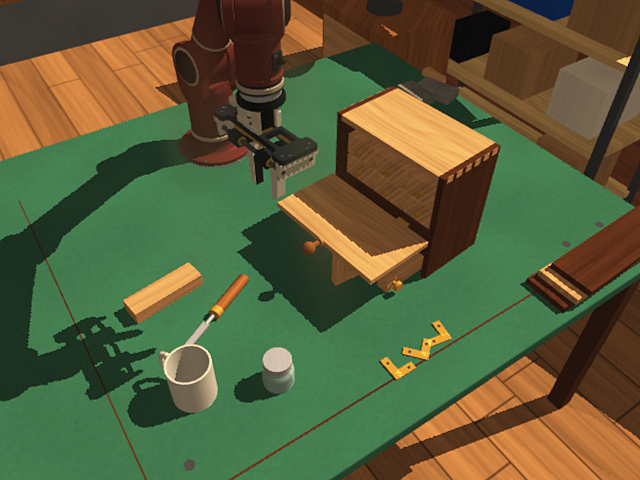

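View pics/d15.png

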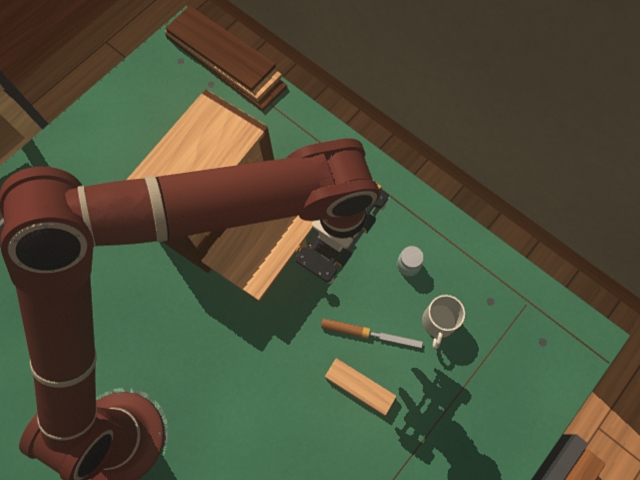

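The flap is level, the arm is clear and the bystanders are where they were. I'll check the knob height numerically and the leg's lower part against the earlier picture.

Run:
```python
from t import *
import pickle
P,R,w,a,b=pickle.load(open("f.pkl","rb"));H=np.array(w["hand_eye"]);K_=np.array(w["camera_matrix"])
o1=P+R@H[:3,3];d1=R@(H[:3,:3]@np.linalg.inv(K_)@np.array([314,125,1.]));o2,d2=ray(a,(310.5,248))
s=np.linalg.lstsq(np.stack([d1,-d2],1),o2-o1,rcond=None)[0];k=(o1+s[0]*d1+o2+s[1]*d2)/2
l=toL(k);print(l,np.arctan2(-(l[0]+.092),l[2]-.112))
i1=cv2.imread("pics/s8.png")[220:300,310:430];i2=cv2.imread("pics/s15.png")[220:300,310:430]
cv2.imwrite("pics/cmp.png",cv2.resize(np.hstack([i1,i2]),None,fx=3.3,fy=3.3,interpolation=cv2.INTER_CUBIC))
```

```text
[-0.28554124 -0.00058014  0.11058792] 1.5780922073621164
```

View pics/cmp.png

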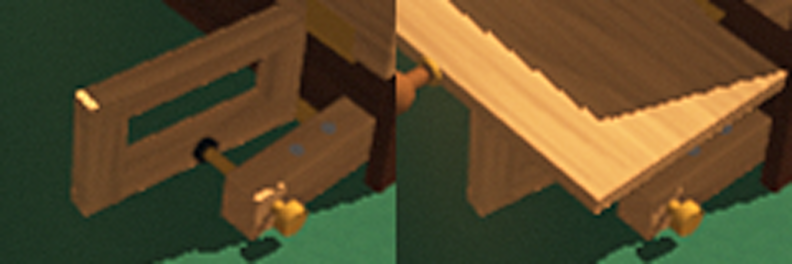

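The leg's lower end sits at the same pixel before and after, (85,213) and (481,213) with the 396 px panel offset, so it hasn't moved. Flap angle measures about 1.57. Handing in.

```bash
python3 -c "
from plant import r
print(r.finish_job())"
```

```text
the job is handed in; nothing more can be done
None
```

The prop leg is out against its stop, the flap is down and resting on the leg, and I have let go and handed the job in at about 21.5 s. The hand-in gives no verdict, so what follows is only what I could measure.

- **Leg:** I pushed it out slowly until it stopped moving at about 1.42 rad. I held it there at about 8–10 N at the wrist, against the 25 N limit.
- **Flap:** I pinched the knob with 12 N and lowered the flap at about 0.3 rad/s until it met the leg. The upward force peaked at about 10 N. I then took the load off and opened the fingers.
- **Last checks:** The knob's position in two camera views puts the flap at 1.578 rad. The leg's lower end is at the same pixel as before the flap came down. The arm is clear by about 0.2 m, and the bystanders look unmoved by eye.
- **Not checked:** Nothing measures the force left between the leg and the stop, or between the flap and the leg. I inferred both from the push, the leg's hinge friction, and the unchanged pictures.
- **Disagreements:** An early wrist-camera reading of the leg and flap differed from the fixed cameras by about 5 mm. Later readings of the knob agreed to under 1 mm.

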